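# Load a strip into the sprung deburring holder

## Task

Of the three strips lying singly on the table, load the one with the bright ground patch round its hole into the sprung holder, ready for deburring: lay it flat on the bed and slide it in under the lip of the red spring gate, pushing the gate back until the yellow drop catch rises behind the strip, then let go so that the spring holds the strip flat and straight against the catch. Leave the two dull strips where they lie.

Things in the scene. Friction and masses are not known exactly. Their poses are not given: they have to be found in the camera images.
- ground_strip: the strip to load: dark steel strip 118 x 36 x 6 mm (0.14 to 0.27 kg) with one hole near an end and a bright, bare-metal ground patch round the hole; lies flat on the table. Origin: centre of its underside; x along its 118 mm length, y across its 36 mm width, z up. Either end may go in first.
- dull_strip_a: bystander: the same strip without the bright patch, same size and frame, flat on the table; must not be disturbed
- dull_strip_b: bystander: another dull strip without the bright patch, same size and frame, flat on the table; must not be disturbed
- holder: sprung holder, fixed to the table: dark base plate 260 x 84 x 8 mm; on it a narrow bed of two steel rails, 26 mm wide together (the strip overhangs 5 mm each side, fingers can straddle the bed), top 45 mm above the table, x = -110 to +72 mm. Origin: centre of the base's underside; x is the loading direction, towards the gate and the blue spring housing (x = 84 to 108 mm, 60 mm high); z up.
- seat (a point): where the origin of the loaded strip (centre of its underside) belongs: on the bed, 45 mm above the table, at x = 0, y = 0 of the holder; same axes as the holder. A loaded strip lies along its x, from x = -59 to +59 mm.
- gate_face (a point): middle of the red gate's front face (44 mm wide), 3 mm above the bed, at holder x = 50 mm when the gate is shut; moves with the gate
- gate (a joint): how far the red spring gate is pushed back along holder +x, m: 0 shut, 0.022 fully back; a spring (about 3.6 N when shut, 0.3 N more per mm) drives it to 0. A strip resting against the catch keeps it at about 0.009.
- catch (a joint): yellow drop catch in the slot along the bed's middle, rad: 0 nose up, about 0.23 nose flush with the bed. Hinged at holder x = -94 mm, 40 mm above the table; a brass tail weight raises the nose with about 1 N. A strip laid or slid onto it presses it down; it rises when the strip's rear end is 1 to 3 mm past its steep face (gate about 0.011), so push the gate to 0.014 to 0.020.
- catch_nose (a point): top of the catch's steep face (towards the gate), at holder x = -59 mm, 8 mm above the bed when the nose is up; moves with the catch. The nose is 10.5 mm wide, with a ramp towards the open end.
- pin_left (a point): top of one of two upright steel guide pins, 10 mm thick, 58 mm high, at holder x = 42 mm, y = +26 mm (the other at y = -26 mm); the strip slides in between them with 3 mm to spare each side
- lip_edge (a point): foremost edge of the red gate's lip, 16 mm before the face (holder x = 34 mm when shut), 62 mm above the table, upturned; behind it the lip's underside is 10.7 mm above the bed. Moves with the gate. Lower the strip onto the bed with its front end short of this edge, then slide it in under the lip.
Not all that is in view belongs to the job. Leave any turquoise look-alike of the ground_strip alone.

How it is judged (in metres and radians):
On the way:
1. the ground strip, lying on the bed, holds the spring gate pushed back far enough for the catch to clear its rear end (value of joint gate above 0.0095 m and contact force between ground_strip and gate above 0.5 N), for 0.05 s.
At the end, for the whole second after the job is handed in: The ground strip lies at rest on the bed, its origin within 4 mm of the seat along x, 6 mm across and 3 mm in height, its length within 0.1 rad of the holder's x; the catch is up behind it (catch below 0.06 rad) and the gate presses on its front end (over 1 N, gate above 0.005 m) (x of ground_strip in the frame of seat between -0.004 and 0.004 m and y of ground_strip in the frame of seat between -0.006 and 0.006 m and z of ground_strip in the frame of seat between -0.003 and 0.003 m and angle between the x axis of ground_strip and the x axis of seat, either way round below 0.1 rad and value of joint catch below 0.06 rad and value of joint gate above 0.005 m and contact force between ground_strip and gate above 1 N and linear speed of ground_strip below 0.01 m/s); the robot touches nothing.
It fails at once if a dull strip is moved by more than 20 mm (distance of any of dull_strip_a, dull_strip_b from where it was at the start of the episode above 0.02 m).
It also fails if it takes over 38 s, if anything falls off the work surface, if the arm or the gripper's body presses on something with over 40 N, if the wrist force passes 120 N, or if a joint passes its speed limit or range.

## Robot

A 6-joint arm with a two-finger parallel gripper is mounted at the origin on a cart in front of the work surface, level with it; the furniture and walls round the work are solid. World frame = base frame: x ahead of the robot, y to its left, z up, the work surface at z = 0. Lengths are in m, angles in degrees, forces in N, time in s.
With the tool pointing down it reaches from about 0.225 to 0.725 m from the base axis. Payload 3.1 kg.
Tool frame: the origin (TCP) lies midway between the tips of the shut fingers; the grasp point (between the pads) lies 19 mm behind it; z points along the fingers, y is the direction in which the jaws open and shut (so a half turn about z gives the same grasp; the last joint's range is limited). The gripper opens to 85 mm and grips with 20 to 120 N. Pads are 22 mm wide; open, the fingers measure 114 mm over their backs; the gripper's body (76 mm by 85 mm) begins 54 mm behind the grasp point. The pads swing forward as they close: fully open they stand 13 mm farther back than shut.
Start: joints at [62.75, 2.75, 5.684, 92.934, 0, 82.678], TCP at [0.179, 0.494, 0.199] pointing down, gripper open.
Joint ranges: [-166.93, 166.93], [-56.73, 111.36], [-69.38, 81.34], [-121.58, 131.49], [-85.45, 84.26], [-180, 180]. Speed limits (degrees/s): [159.86, 159.86, 180, 180, 180, 180].

## Interface

Orientations are given as [roll, pitch, yaw] about the fixed x, y, z axes, in that order (R = Rz(yaw) Ry(pitch) Rx(roll)).
In Python, from station import r gives the robot as it stands.
- The arm moves only by the tool arm_command, never from a script. Its arguments are lists of equal length, an entry for each row: "grip": the closure, from 0 (fully open) to 1 (shut); "linear": the shift along the tool's x, y, z in m, a list of three; "twist": the turn about the tool's z in degrees. A call has 1 to 12 rows; each row shifts and turns the commanded pose from where the row before left it, along the tool's axes as they then stand; what a row does not reach is not made up. A row lasts 1/12 s, in which the tool goes at most 41.7 mm and 7.16 degrees, less where a joint would pass 70% of its speed; a pose out of reach is approached as far as the arm can. A call with a gripper value outside its range is refused whole. The fingers move at their own pace and stop on an object; "force" is the grip in N (left out, the last holds). Time passes only in rows, so rows that do not move let the fingers close. It gives the time, the measured TCP pose, the force and the opening at its end, in the units of the state.
- r.get_obs(): the state, without advancing time (a new reading comes with each control period).
- r.grab_frame(name): name is "side" or "top" or "wrist"; returns the picture (384x512x3 uint8, red, green, blue); there is no depth.
- r.camera_info(name): a dict with "fx", "fy", "cx", "cy" (pixels), "view" (4x4, takes a point from world to camera coordinates). Camera axes: x right, y down, z forward; pixel columns grow to the right and rows downward; lengths in m; the calibration is good to about 2 mm. A picture is of the moment at which its call begins: read the wrist's pose just before it. camera_info takes no time and is no camera call; for the wrist camera it gives the pose at the moment of the call.
- r.close_job(): hands the job in, once; it reports no verdict.
The state is a dict: "time_s": time; "q": joint angles; "qvel": joint speeds; "joint_efforts": joint torques, N m; "position": TCP position; "eef_rot": TCP orientation; "contact_force": force on the tool from outside, world axes, zero at the start; "torque": the same for the moment, N m; "width": finger opening in m.
Only numpy, scipy, OpenCV 4.12 (cv2) and the standard library are available. Lean on these libraries where they do the work, as an engineer would, in place of code of your own. Each camera call takes 0.05 s, during which the arm holds its last target.

## Working session

There is one attempt and no reset: what is moved stays moved. The work goes in short steps, Python scripts to look and compute and a tool call to move; the robot and the scene stay as the last step left them, time stands still between calls to the robot, and variables do not carry over. Pictures are saved under pics/ and viewed, and the job is handed in when it is done.

Besides the shell and the picture viewer there is one more tool, called after "Call:" as name(argument=value, ...), one argument or row to a line, values as JSON. arm_command: Moves the arm, as the interface text tells. Its arguments: {"type":"object","properties":{"grip":{"type":"array","items":{"type":"number"}},"linear":{"type":"array","items":{"type":"array","items":{"type":"number"}}},"twist":{"type":"array","items":{"type":"number"}},"force":{"type":"number"}},"required":["grip","linear","twist"]}

```bash
mkdir -p pics; ls
python3 - <<'E'
from station import r
import cv2,json
print(r.get_obs())
for n in ["side","top","wrist"]:
    i=r.camera_info(n); print(n,i)
    f=r.grab_frame(n); cv2.imwrite(f"pics/{n}0.png",f[:,:,::-1])
E
```

```text
pics
{'time_s': 0.0, 'q': array([ 6.27502060e+01,  2.79168652e+00,  5.58946915e+00,  9.29333835e+01,
       -6.18375708e-04,  8.26765160e+01]), 'qvel': array([-0.06904011, -0.08248736,  0.03406826,  0.04073992, -0.04025272,
        0.00827077]), 'joint_efforts': array([-1.42873591e-04, -3.38786602e+01,  3.20013213e+01,  2.03486398e-02,
       -1.43180287e-04,  1.04844048e-06]), 'position': array([0.17862737, 0.49293244, 0.19750945]), 'eef_rot': array([-1.79865426e+02, -1.66718571e-02,  1.60073671e+02]), 'contact_force': array([ 0.0764253 , -0.73595137,  0.55552801]), 'torque': array([ 0.001647  , -0.00018237,  0.0410281 ]), 'width': 0.08526534411036994}
side {'fx': 394.9096223409322, 'fy': 394.9096223409322, 'cx': 254.45062543406993, 'cy': 191.2274717532094, 'view': array([[ 0.57697756,  0.81670347, -0.00960923, -0.16003883],
       [ 0.40136859, -0.29376263, -0.86752912, -0.19442464],
       [-0.71133687,  0.496688  , -0.49729357,  1.69089567],
       [ 0.        ,  0.        ,  0.        ,  1.        ]])}
top {'fx': 438.5981696627153, 'fy': 438.5981696627153, 'cx': 256.54774140318466, 'cy': 194.11259167617257, 'view': array([[-0.01818775, -0.99978593, -0.00986387, -0.16028118],
       [-0.98699766,  0.01952917, -0.15954384,  0.54788107],
       [ 0.15970232,  0.00683387, -0.98714156,  1.2630991 ],
       [ 0.        ,  0.        ,  0.        ,  1.        ]])}
wrist {'fx': 341.41597863529375, 'fy': 341.41597863529375, 'cx': 253.22644095948553, 'cy': 187.08169376788166, 'view': array([[ 0.34213603,  0.93964778, -0.00223231, -0.52369199],
       [ 0.90320539, -0.32820988,  0.27658325, -0.03486536],
       [ 0.25915817, -0.09664533, -0.96098737,  0.37898508],
       [ 0.        ,  0.        ,  0.        ,  1.        ]])}
```

View pics/top0.png

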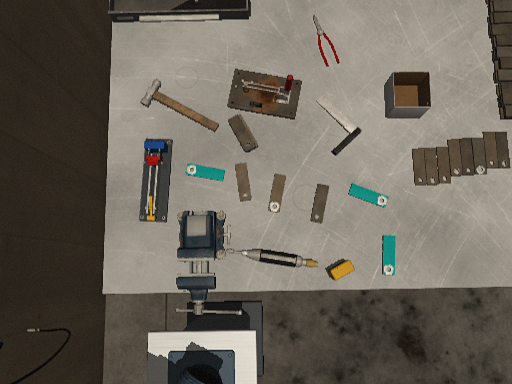

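View pics/side0.png

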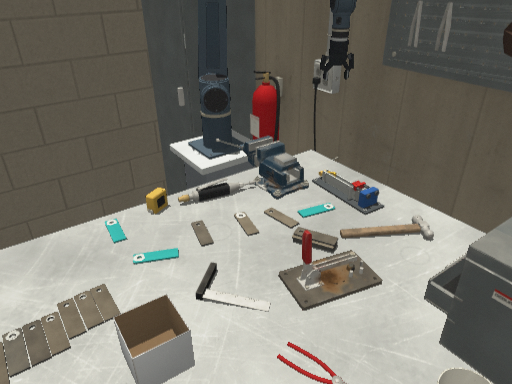

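View pics/wrist0.png

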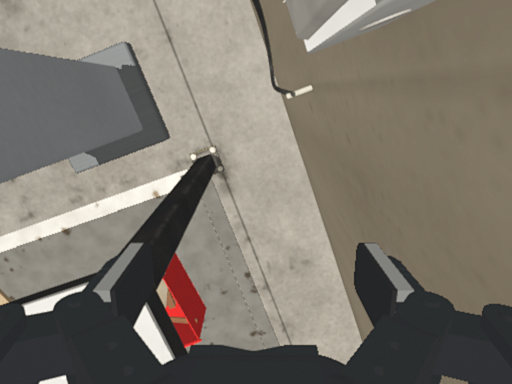

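```bash
cat > h.py <<'E'
import numpy as np, cv2
from station import r
def ray(n,u,v,info=None):
    i=info or r.camera_info(n); V=np.array(i["view"]); R=V[:3,:3]; t=V[:3,3]
    d=R.T@np.array([(u-i["cx"])/i["fx"],(v-i["cy"])/i["fy"],1]); return -R.T@t,d
def onplane(n,u,v,z,info=None):
    c,d=ray(n,u,v,info); return c+d*(z-c[2])/d[2]
def proj(n,p,info=None):
    i=info or r.camera_info(n); V=np.array(i["view"]); q=V[:3,:3]@np.array(p)+V[:3,3]
    return np.array([i["cx"]+i["fx"]*q[0]/q[2],i["cy"]+i["fy"]*q[1]/q[2]])
E
python3 - <<'E'
import cv2
t=cv2.imread('pics/top0.png'); 
a=cv2.resize(t[120:270,130:230],None,fx=4,fy=4,interpolation=cv2.INTER_CUBIC)
b=cv2.resize(t[150:235,225:340],None,fx=6,fy=6,interpolation=cv2.INTER_CUBIC)
cv2.imwrite('pics/a.png',a);cv2.imwrite('pics/b.png',b)
s=cv2.imread('pics/side0.png');cv2.imwrite('pics/c.png',cv2.resize(s[130:230,220:400],None,fx=4,fy=4,interpolation=cv2.INTER_CUBIC))
E
```

```text
(no output)
```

View pics/a.png

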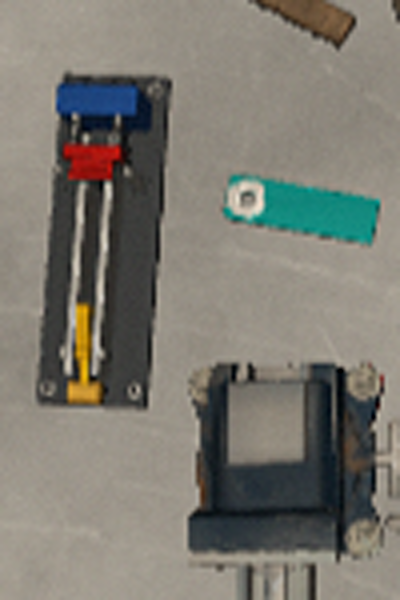

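View pics/b.png

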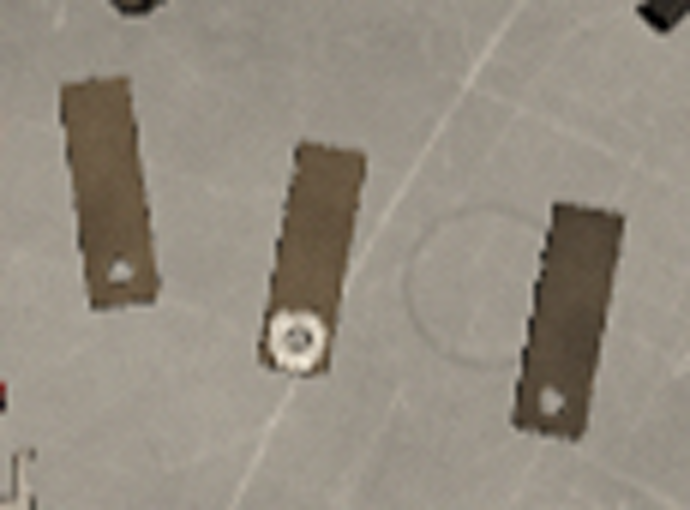

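View pics/c.png

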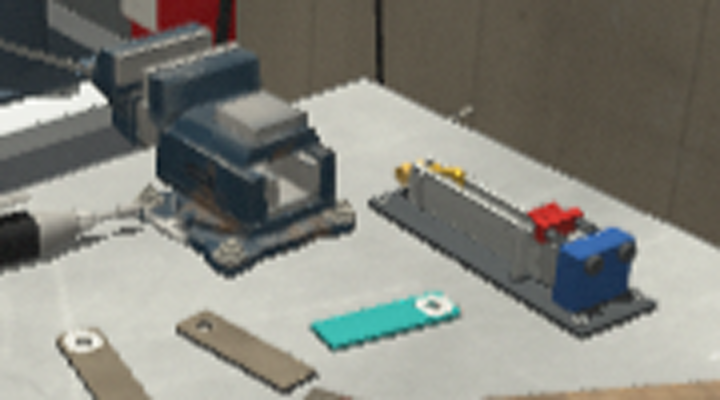

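The top view shows the patched strip at about (277,193), with its bright patch near (274,207). The dull strips are at (243,182) and (319,203). The holder is around (155,180), with the blue housing up the image (+x). The vise at (200,235) stands close to the holder's open end.

Run:
```python
from h import *
t=cv2.imread('pics/top0.png')
def ana(u0,v0,u1,v1,thr,z,mask=None):
    roi=t[v0:v1,u0:u1]; g=roi.max(axis=2)
    big=cv2.resize(g,None,fx=8,fy=8,interpolation=cv2.INTER_LINEAR)
    m=(big<thr).astype(np.uint8)
    cs,_=cv2.findContours(m,cv2.RETR_EXTERNAL,cv2.CHAIN_APPROX_NONE)
    c=max(cs,key=cv2.contourArea).reshape(-1,2)
    px=(c+0.5)/8-0.5+[u0,v0]
    P=np.array([onplane("top",u,v,z) for u,v in px])[:,:2]
    rc=cv2.minAreaRect((P*1000).astype(np.float32)); b=cv2.boxPoints(rc)
    L=b[1]-b[0];M=b[2]-b[1]; X=L if np.hypot(*L)>np.hypot(*M) else M
    print(np.round(rc[0],1),np.round(rc[1],1),"yaw long",np.degrees(np.arctan2(X[1],X[0]))%180)
    print(np.round(b,1).tolist())
print(t[193,277],t[193,300],t[180,170])
ana(262,168,292,218,135,0.005)
ana(230,155,256,206,135,0.005)
ana(305,178,335,228,135,0.005)
ana(135,132,180,228,115,0.008)
for n,(u,v) in {"TL":(64,73),"TR":(172,80),"BR":(147,408),"BL":(38,402)}.items():
    print(n,onplane("top",(u+.5)/4-.5+130,(v+.5)/4-.5+120,.008).round(4))
```

```text
[ 67  86 103] [138 150 157] [134 144 152]
[ 554.3 -231.4] [ 39.8 121.8] yaw long 167.89311
[[490.6000061035156, -238.10000610351562], [609.7000122070312, -263.6000061035156], [618.0, -224.6999969482422], [499.0, -199.10000610351562]]
[ 591.5 -128.4] [123.6  40.2] yaw long 7.489698
[[527.5999755859375, -116.5], [532.7999877929688, -156.39999389648438], [655.2999877929688, -140.1999969482422], [650.0999755859375, -100.30000305175781]]
[ 520.  -360.7] [ 41.4 122.9] yaw long 166.98637
[[455.5, -367.1000061035156], [575.2000122070312, -394.70001220703125], [584.5, -354.3999938964844], [464.79998779296875, -326.70001220703125]]Traceback (most recent call last):
  File "<stdin>", line 19, in <module>
  File "<stdin>", line 10, in ana
  File "h.py", line 7, in onplane
    c,d=ray(n,u,v,info); return c+d*(z-c[2])/d[2]
        ~~~^^^^^^^^^^^^
  File "h.py", line 4, in ray
    i=info or r.camera_info(n); V=np.array(i["view"]); R=V[:3,:3]; t=V[:3,3]
              ~~~~~~~~~~~~~^^^
ValueError: time passes only in moves, steps and waits
```

Run:
```python
from h import *
i=r.camera_info("top")
C=[]
for n,(u,v) in {"TL":(64,73),"TR":(172,80),"BR":(147,408),"BL":(38,402)}.items():
    p=onplane("top",(u+.5)/4-.5+130,(v+.5)/4-.5+120,.008,i); C.append(p[:2]); print(n,p.round(4))
C=np.array(C)
c=C.mean(0); d=(C[0]+C[1]-C[2]-C[3])/2
print("centre",c,"len",np.hypot(*d),"wid",np.hypot(*(C[0]-C[1])),np.hypot(*(C[2]-C[3])),"yaw",np.degrees(np.arctan2(d[1],d[0])))
yw=np.arctan2(d[1],d[0]);R=np.array([[np.cos(yw),-np.sin(yw)],[np.sin(yw),np.cos(yw)]])
t=cv2.imread('pics/top0.png');s=cv2.imread('pics/side0.png'); si=r.camera_info("side")
for q,z in [((0,0),.045),((50,0),.048),((34,0),.062),((-59,0),.053),((42,26),.058),((42,-26),.058),((-110,13),.045),((-110,-13),.045),((84,0),.06),((130,42),.008),((-130,-42),.008)]:
    p=np.r_[c+R@np.array(q)/1000,z]; 
    for im,inf in((t,i),(s,si)):
        u,v=proj("",p,inf); im[int(round(v)),int(round(u))]=(0,255,0)
    print(q,proj("top",p,i).round(1),proj("side",p,si).round(1))
k=np.hstack([cv2.resize(t[130:230,130:190],None,fx=5,fy=5,interpolation=0),cv2.resize(s[160:220,305:390],None,fx=5,fy=5,interpolation=0).copy()[:300]]) if 0 else None
cv2.imwrite('pics/d.png',cv2.resize(t[130:230,130:230],None,fx=6,fy=6,interpolation=0))
cv2.imwrite('pics/e.png',cv2.resize(s[155:220,300:390],None,fx=8,fy=8,interpolation=0))
```

```text
TL [0.7357 0.1738 0.008 ]
TR [0.7283 0.089  0.008 ]
BR [0.4713 0.1048 0.008 ]
BL [0.4774 0.1878 0.008 ]
centre [0.60317772 0.13882163] len 0.25807325643220064 wid 0.08512441862907114 0.08325544516801187 yaw -3.3163176751326877
(0, 0) [153.1 176.8] [345.3 181.5]
(50, 0) [154.1 160.3] [356.2 186.9]
(34, 0) [152.6 164.5] [353.2 181.1]
(-59, 0) [150.9 195.8] [333.4 172.6]
(42, 26) [144.4 161.8] [360.7 181.1]
(42, -26) [161.8 162.5] [348.8 185.3]
(-110, 13) [145.8 213.1] [326.3 168.1]
(-110, -13) [154.6 213.4] [320.6 169.9]
(84, 0) [154.  148.3] [364.5 188. ]
(130, 42) [145.8 138. ] [382.6 204.8]
(-130, -42) [166.5 221.7] [309.8 179.1]
```

View pics/d.png

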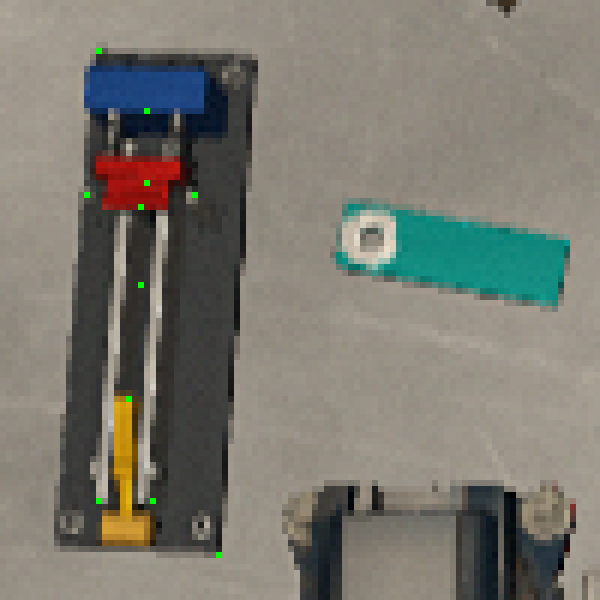

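View pics/e.png

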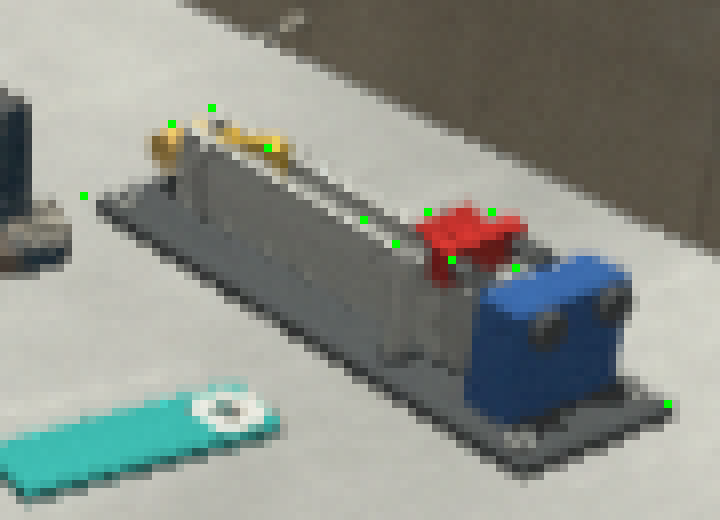

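```bash
cat >> h.py <<'E'
from scipy.spatial.transform import Rotation as Ro
def toolR(o): return Ro.from_euler('xyz',o["eef_rot"],degrees=True).as_matrix()
def delta(target,yaw=None):
    o=r.get_obs(); R=toolR(o); d=R.T@(np.array(target)-o["position"])
    dy=None if yaw is None else (yaw-o["eef_rot"][2]+180)%360-180
    return d.round(4), None if dy is None else round(-dy,2)
E
python3 - <<'E'
from h import *
o=r.get_obs();i=r.camera_info("wrist");V=i["view"];c=-V[:3,:3].T@V[:3,3]
print(c,toolR(o).T@(c-o["position"]),toolR(o).T@V[2,:3])
print(delta([0.50,0.139,0.25],176.7))
E
```

```text
[0.11246398 0.51730219 0.37281761] [ 7.05778163e-02 -1.30240956e-04 -1.75025903e-01] [-2.76824838e-01 -4.88830696e-04  9.60920273e-01]
(array([-0.4227, -0.2235, -0.0519]), np.float64(-16.63))
```

Call:
arm_command(
  grip=[0,0,0,0,0,0,0,0,0,0,0,0],
  linear=[
    [-0.035,-0.0186,-0.0043],
    [-0.035,-0.0186,-0.0043],
    [-0.035,-0.0186,-0.0043],
    [-0.035,-0.0186,-0.0043],
    [-0.035,-0.0186,-0.0043],
    [-0.035,-0.0186,-0.0043],
    [-0.035,-0.0186,-0.0043],
    [-0.035,-0.0186,-0.0043],
    [-0.035,-0.0186,-0.0043],
    [-0.035,-0.0186,-0.0043],
    [-0.035,-0.0186,-0.0043],
    [-0.035,-0.0186,-0.0043],
  ],
  twist=[0,0,0,0,0,0,0,0,0,0,0,0],
)

```text
time_s: 1.15
position: [0.4986, 0.1388, 0.2502]
eef_rot: [180.0, -0.0, 160.1]
contact_force: [0.7, 0.7, 0.3]
width: 0.0853
```

Call:
arm_command(
  grip=[0,0,0,0,0],
  linear=[
    [0,0,0],
    [0,0,0],
    [0,0,0],
    [0,0,0],
    [0,0,0],
  ],
  twist=[-6,-6,-4.6,0,0],
)

```text
time_s: 1.57
position: [0.4976, 0.1405, 0.2499]
eef_rot: [-180.0, -0.0, 176.5]
contact_force: [0.5, -0.0, -0.3]
width: 0.0857
```

Run:
```python
from h import *
import pickle
o=r.get_obs();print(o["time_s"],o["position"],o["eef_rot"],o["q"],o["qvel"].round(2))
i=r.camera_info("wrist");f=r.grab_frame("wrist");pickle.dump(i,open("w1.pkl","wb"));cv2.imwrite("pics/w1.png",f[:,:,::-1])
cv2.imwrite("pics/w1b.png",cv2.resize(f[:,:,::-1],(800,600),interpolation=cv2.INTER_CUBIC))
```

```text
1.5667 [0.4975952  0.1404685  0.24992305] [-1.79992091e+02 -4.37857083e-02  1.76538936e+02] [8.32893831e+00 2.74138130e+00 1.15580382e+01 9.88611349e+01
 1.20404852e-03 1.17899989e+01] [ 0.46 -0.38 -0.11 -0.    0.04  0.28]
```

View pics/w1b.png

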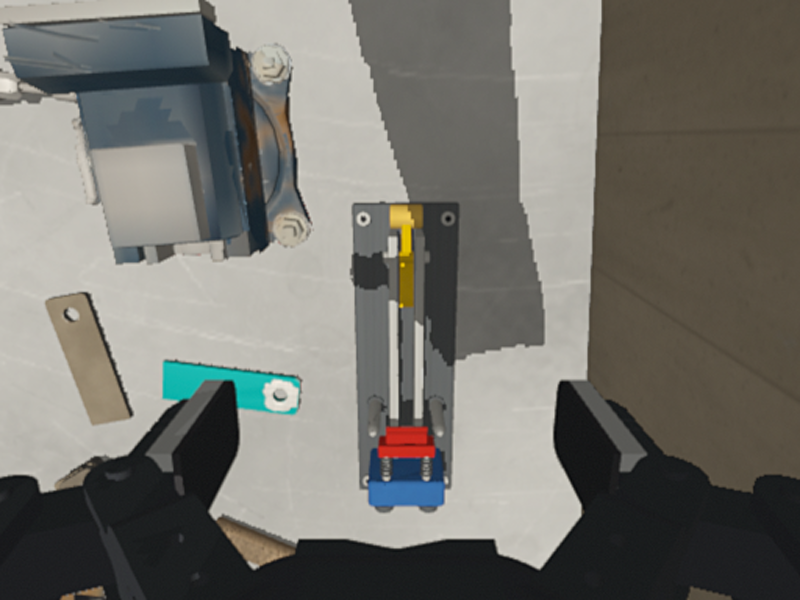

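Run:
```python
import cv2
t=cv2.imread('pics/w1.png')
cv2.imwrite('pics/w1c.png',cv2.resize(t[120:225,215:305],None,fx=6,fy=5.5,interpolation=cv2.INTER_CUBIC) if 0 else cv2.resize(t[122:222,215:305],None,fx=6,fy=6,interpolation=cv2.INTER_CUBIC))
cv2.imwrite('pics/w1d.png',cv2.resize(t[235:335,215:305],None,fx=6,fy=6,interpolation=cv2.INTER_CUBIC))
```

```text
(no output)
```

View pics/w1c.png

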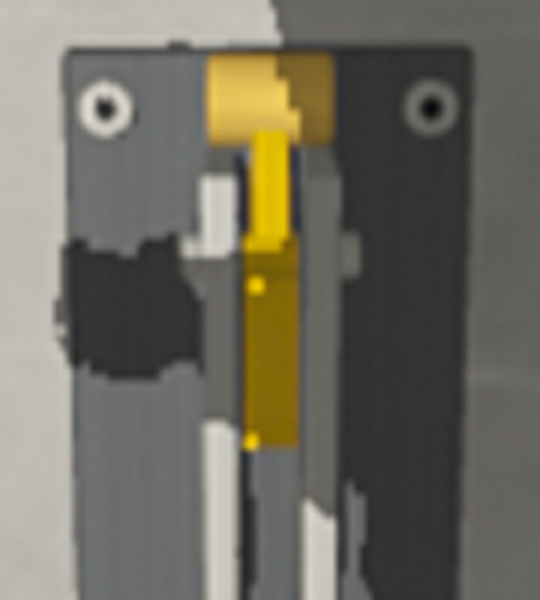

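View pics/w1d.png

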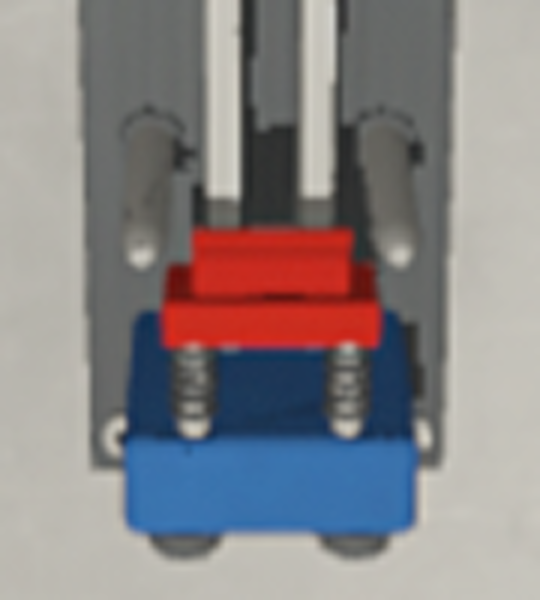

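Run:
```python
from h import *
import pickle
i=pickle.load(open("w1.pkl","rb"))
def P(u,v,off,z): return onplane("w",(u+.5)/6-.5+215,(v+.5)/6-.5+off,z,i)[:2]
C=122;D=235
B=np.array([P(65,48,C,.008),P(474,46,C,.008),P(440,466,D,.008),P(92,466,D,.008)])
d=(B[2]+B[3]-B[0]-B[1])/2; c=B.mean(0)
yaw=np.arctan2(d[1],d[0]); R=np.array([[np.cos(yaw),-np.sin(yaw)],[np.sin(yaw),np.cos(yaw)]])
print("base c",c,"len",np.hypot(*d),"w",np.hypot(*(B[0]-B[1])),np.hypot(*(B[2]-B[3])),"yaw",np.degrees(yaw))
print("robot tool yaw",r.get_obs()["eef_rot"])
f=lambda p:(R.T@(p-c)*1000).round(1)
for n,a in {"nose -59,0":(271,447,C,.053),"lip 34,0":(272,232,D,.062),"pinL":(402,258,D,.058),"pinR":(141,258,D,.058),"rail l":(202,180,C,.045),"rail r":(340,180,C,.045),"rail front l":(207,190,D,.045),"rail fr r":(335,190,D,.045)}.items(): print(n,f(P(*a)),P(*a).round(4))
```

```text
base c [0.60332132 0.14160341] len 0.2576957310359377 w 0.08261659288752635 0.08238283132532992 yaw -3.4311403712300534
robot tool yaw [-1.79994452e+02 -3.18187632e-02  1.76567243e+02]
nose -59,0 [-58.4  -0.3] [0.545  0.1448]
lip 34,0 [35.3  0.1] [0.6385 0.1396]
pinL [43.5 26.4] [0.6484 0.1654]
pinR [ 43.5 -26.3] [0.6451 0.1128]
rail l [-108.3  -13.2] [0.4944 0.1349]
rail r [-108.3   12.6] [0.496  0.1607]
rail front l [ 35.4 -13. ] [0.6379 0.1265]
rail fr r [35.5 13.4] [0.6395 0.1529]
```

Run:
```python
from h import *
print(delta([0.545,-0.229,0.15],167.9))
```

```text
(array([-0.0696, -0.3661,  0.1   ]), np.float64(8.67))
```

Call:
arm_command(
  grip=[0,0,0,0,0,0,0,0,0,0,0,0],
  linear=[
    [-0.007,-0.0366,0.005],
    [-0.007,-0.0366,0.005],
    [-0.007,-0.0366,0.005],
    [-0.007,-0.0366,0.005],
    [-0.007,-0.0366,0.005],
    [-0.007,-0.0366,0.015],
    [-0.007,-0.0366,0.015],
    [-0.007,-0.0366,0.015],
    [-0.007,-0.0366,0.015],
    [-0.007,-0.0366,0.015],
    [0,0,0],
    [0,0,0],
  ],
  twist=[0,0,0,0,0,0,0,0,0,0,4.4,4.3],
)

```text
time_s: 2.62
position: [0.545, -0.2305, 0.1476]
eef_rot: [179.9, -0.2, 167.5]
contact_force: [-0.3, 0.2, 0.4]
width: 0.0856
```

Call:
arm_command(
  grip=[0,0,0],
  linear=[
    [0,0,0],
    [0,0,0],
    [0,0,0],
  ],
  twist=[0,0,0],
)

```text
time_s: 2.87
position: [0.5466, -0.2284, 0.1507]
eef_rot: [-180.0, 0.0, 168.1]
contact_force: [-0.5, 0.9, -0.3]
width: 0.0854
```

Run:
```python
from h import *
import pickle
o=r.get_obs();print(o["time_s"],o["position"],o["eef_rot"])
i=r.camera_info("wrist");f=r.grab_frame("wrist");pickle.dump(i,open("w2.pkl","wb"));cv2.imwrite("pics/w2.png",f[:,:,::-1])
cv2.imwrite("pics/w2b.png",cv2.resize(f[:,:,::-1],(800,600),interpolation=cv2.INTER_CUBIC))
```

```text
2.8667 [ 0.54658522 -0.22836225  0.15070115] [-1.79989864e+02  3.08509643e-02  1.68080165e+02]
```

View pics/w2b.png

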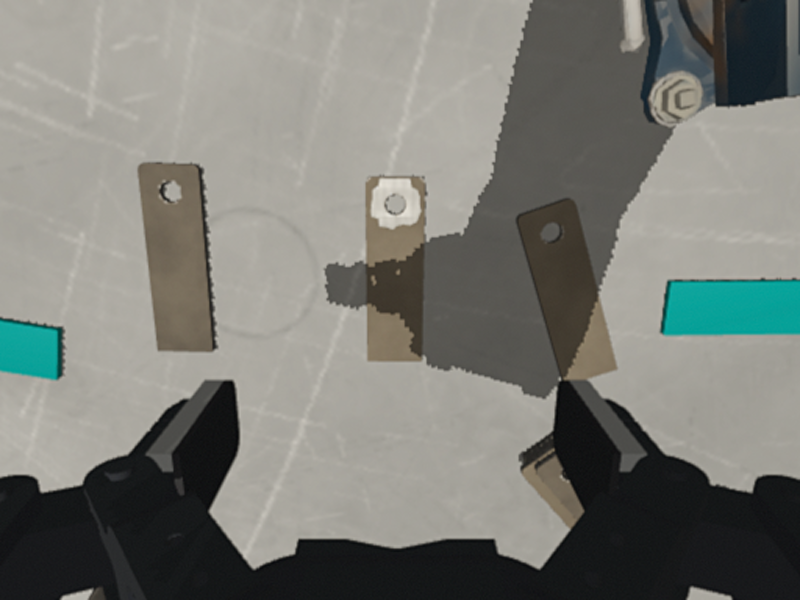

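The wrist view shows the bright-patch strip centred between the fingers, with corners at about (366,177), (425,177), (422,361) and (368,361) in the enlarged picture.

Run:
```python
from h import *
import pickle
i=pickle.load(open("w2.pkl","rb"))
f=lambda u,v:onplane("w",(u+.5)*.64-.5,(v+.5)*.64-.5,.006,i)[:2]
B=np.array([f(366,177),f(425,177),f(422,361),f(368,361)])
c=B.mean(0);d=(B[2]+B[3]-B[0]-B[1])/2
print(c,np.hypot(*d),np.hypot(*(B[0]-B[1])),np.hypot(*(B[2]-B[3])),np.degrees(np.arctan2(d[1],d[0])))
u=d/np.hypot(*d); g=c-0.008*u; print(g)
print(delta([g[0],g[1],0.03],180+np.degrees(np.arctan2(d[1],d[0]))))
```

```text
[ 0.55561802 -0.2309687 ] 0.11674379099595196 0.03463362543812323 0.03497651737624002 -12.170932577037414
[ 0.54779783 -0.22928207]
(array([-0.0012, -0.0007,  0.1208]), np.float64(0.25))
```

Call:
arm_command(
  grip=[0.25,0.25,0.25,0.25,0.25,0.25,0.25,0.25,0.25],
  linear=[
    [-0.001,-0.0007,0.03],
    [0,0,0.03],
    [0,0,0.03],
    [0,0,0.03],
    [0,0,0.01],
    [0,0,0.008],
    [0,0,0.006],
    [0,0,0.004],
    [0,0,0],
  ],
  twist=[0,0,0,0,0,0,0,0,0],
  force=60,
)

```text
time_s: 3.67
position: [0.548, -0.2301, 0.0033]
eef_rot: [-180.0, 0.1, 168.0]
contact_force: [0.1, 0.4, 0.4]
width: 0.064
```

Call:
arm_command(
  grip=[0.25,0.25],
  linear=[
    [0,0,0],
    [0,0,0],
  ],
  twist=[0,0],
)

```text
time_s: 3.83
position: [0.5484, -0.2304, 0.004]
eef_rot: [-179.9, 0.2, 168.0]
contact_force: [0.0, -1.2, 0.6]
width: 0.064
```

Call:
arm_command(
  grip=[0.25,0.25,0.8,0.8,0.8,0.8,0.8,0.8],
  linear=[
    [0,0,0.002],
    [0,0,0],
    [0,0,0],
    [0,0,0],
    [0,0,0],
    [0,0,0],
    [0,0,0],
    [0,0,0],
  ],
  twist=[0,0,0,0,0,0,0,0],
)

```text
time_s: 4.5
position: [0.5472, -0.2298, 0.0003]
eef_rot: [180.0, -0.0, 168.0]
contact_force: [0.0, 0.2, 0.3]
width: 0.0171
```

Call:
arm_command(
  grip=[0.8,0.8],
  linear=[
    [0,0,0],
    [0,0,0],
  ],
  twist=[0,0],
)

```text
time_s: 4.67
position: [0.5472, -0.2298, 0.0003]
eef_rot: [180.0, 0.0, 168.0]
contact_force: [0.0, -0.0, -0.2]
width: 0.0173
```

The fingers closed to 17 mm, less than the strip's 36 mm width, so the grasp missed. I'll look again.

Run:
```python
from h import *
import pickle
o=r.get_obs();print(o["time_s"],o["position"],o["eef_rot"])
i=r.camera_info("wrist");f=r.grab_frame("wrist");pickle.dump(i,open("w3.pkl","wb"));cv2.imwrite("pics/w3.png",f[:,:,::-1])
cv2.imwrite("pics/w3b.png",cv2.resize(f[:,:,::-1],(800,600),interpolation=cv2.INTER_CUBIC))
```

```text
4.6667 [ 5.47191307e-01 -2.29774403e-01  3.04812611e-04] [1.79997758e+02 8.99015298e-04 1.67971270e+02]
```

View pics/w3b.png

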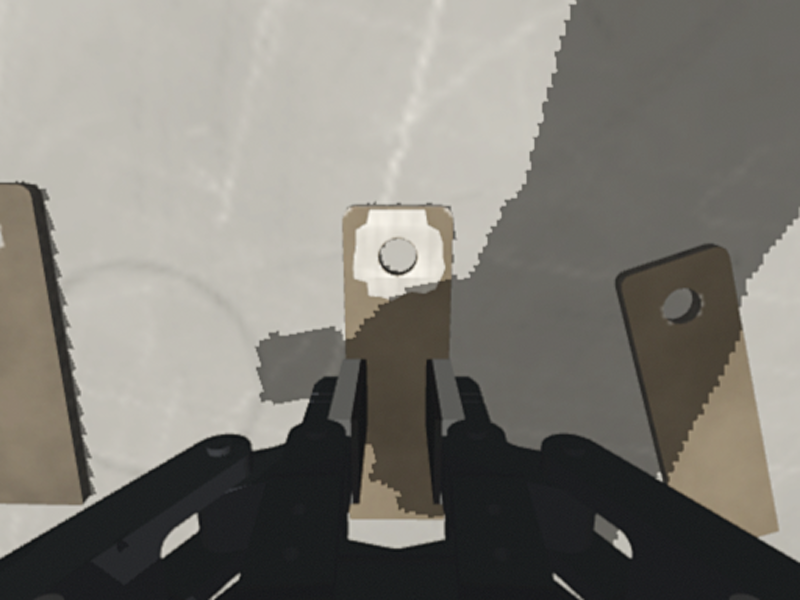

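Run:
```python
from h import *
import pickle
i=pickle.load(open("w3.pkl","rb")); o=r.get_obs(); R=toolR(o); p=o["position"]
for y in(-.0086,.0086):
  for z in (0,-.01,-.02,-.03,-.04):
    for x in (.011,-.011):
      print(x,y,z,((proj("",p+R@np.array([x,y,z]),i)+.5)/.64).round(0))
```

```text
0.011 -0.0086 0 [372. 319.]
-0.011 -0.0086 0 [373. 377.]
0.011 -0.0086 -0.01 [371. 328.]
-0.011 -0.0086 -0.01 [372. 389.]
0.011 -0.0086 -0.02 [369. 339.]
-0.011 -0.0086 -0.02 [370. 403.]
0.011 -0.0086 -0.03 [368. 352.]
-0.011 -0.0086 -0.03 [369. 419.]
0.011 -0.0086 -0.04 [366. 366.]
-0.011 -0.0086 -0.04 [367. 437.]
0.011 0.0086 0 [422. 319.]
-0.011 0.0086 0 [421. 377.]
0.011 0.0086 -0.01 [423. 328.]
-0.011 0.0086 -0.01 [422. 389.]
0.011 0.0086 -0.02 [425. 339.]
-0.011 0.0086 -0.02 [424. 403.]
0.011 0.0086 -0.03 [427. 352.]
-0.011 0.0086 -0.03 [426. 419.]
0.011 0.0086 -0.04 [429. 366.]
-0.011 0.0086 -0.04 [427. 437.]
```

Run:
```python
from h import *
f=r.grab_frame("side")[:,:,::-1]; cv2.imwrite("pics/s4.png",f)
i=r.camera_info("side");o=r.get_obs();p=o["position"];R=toolR(o)
for x in(.011,-.011):
  for z in (0,-.02,-.04): print(x,z,proj("",p+R@np.array([x,0,z]),i).round(1))
cv2.imwrite("pics/s4b.png",cv2.resize(f[140:250,190:300],None,fx=5.4,fy=5.4,interpolation=cv2.INTER_CUBIC))
```

```text
0.011 0 [242.5 220.1]
0.011 -0.02 [242.3 214.6]
0.011 -0.04 [242.1 208.9]
-0.011 0 [245.2 223.9]
-0.011 -0.02 [245.  218.3]
-0.011 -0.04 [244.9 212.6]
```

View pics/s4b.png

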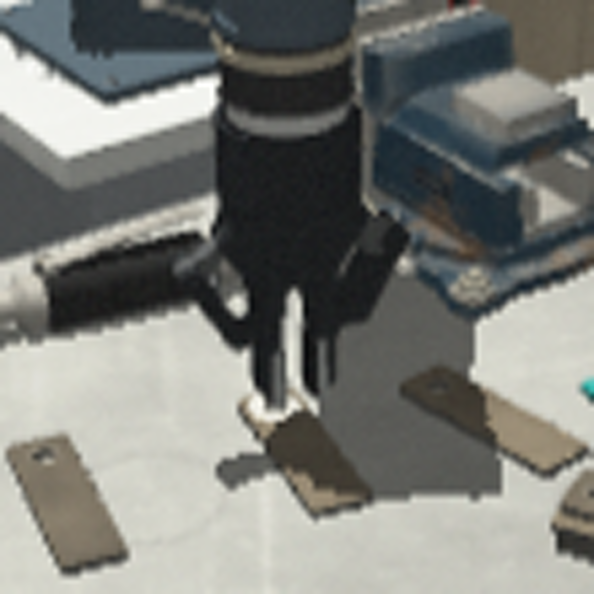

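The side view shows the tips (about (240,215)) some 30 mm above the table although the TCP reads z≈0. The wrist view agrees. I'll open a bit and descend in stages, watching the force.

Call:
arm_command(
  grip=[0.4,0.4,0.4,0.4,0.4,0.4,0.4,0.4,0.4],
  linear=[
    [0,0,0],
    [0,0,0],
    [0,0,0],
    [0,0,0.005],
    [0,0,0.005],
    [0,0,0.005],
    [0,0,0.005],
    [0,0,0],
    [0,0,0],
  ],
  twist=[0,0,0,0,0,0,0,0,0],
)

```text
time_s: 5.52
position: [0.5464, -0.2294, -0.0207]
eef_rot: [180.0, -0.1, 168.0]
contact_force: [0.4, -0.9, 0.0]
width: 0.0513
```

Run:
```python
from h import *
o=r.get_obs();print(o["time_s"],o["position"],o["eef_rot"],o["contact_force"],o["width"])
f=r.grab_frame("side")[:,:,::-1]; cv2.imwrite("pics/s5.png",f)
w=r.grab_frame("wrist")[:,:,::-1]
cv2.imwrite("pics/s5b.png",np.hstack([cv2.resize(f[160:250,200:290],(400,400),interpolation=cv2.INTER_CUBIC),cv2.resize(w[192:,128:384],(400,300),interpolation=cv2.INTER_CUBIC).copy() if 0 else cv2.resize(w[128:384,128:384],(400,400))]))
```

```text
5.5167 [ 0.54644377 -0.22935289 -0.02067594] [ 1.79969207e+02 -1.01793651e-01  1.67974038e+02] [ 0.44240621 -0.9139637   0.00894238] 0.05132096273940269
```

View pics/s5b.png

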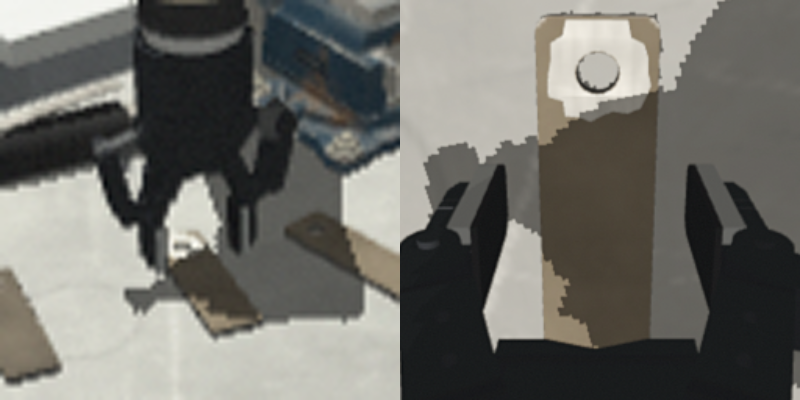

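Call:
arm_command(
  grip=[0.45,0.45,0.45,0.45,0.45,0.45],
  linear=[
    [0,0,0.005],
    [0,0,0.005],
    [0,0,0.004],
    [0,0,0],
    [0,0,0],
    [0,0,0],
  ],
  twist=[0,0,0,0,0,0],
)

```text
time_s: 6.12
position: [0.547, -0.2297, -0.0338]
eef_rot: [180.0, -0.0, 168.0]
contact_force: [0.1, 0.2, 0.5]
width: 0.0467
```

Call:
arm_command(
  grip=[0.45,0.45,0.45],
  linear=[
    [0,0,0.002],
    [0,0,0.002],
    [0,0,0],
  ],
  twist=[0,0,0],
)

```text
time_s: 6.37
position: [0.5476, -0.23, -0.0351]
eef_rot: [-180.0, 0.1, 168.0]
contact_force: [-3.3, 0.9, 9.8]
width: 0.0471
```

Run:
```python
from h import *
o=r.get_obs();print(o["time_s"],o["position"],o["eef_rot"],o["contact_force"],o["width"])
f=r.grab_frame("side")[:,:,::-1]; cv2.imwrite("pics/s6.png",f)
w=r.grab_frame("wrist")[:,:,::-1]
cv2.imwrite("pics/s6b.png",np.hstack([cv2.resize(f[160:250,200:290],(400,400),interpolation=cv2.INTER_CUBIC),cv2.resize(w[128:384,128:384],(400,400))]))
```

```text
6.3667 [ 0.54758643 -0.2299638  -0.03506845] [-1.79976003e+02  6.00940137e-02  1.67979246e+02] [-3.2955544   0.88313733  9.79826619] 0.04707367844957601
```

View pics/s6b.png

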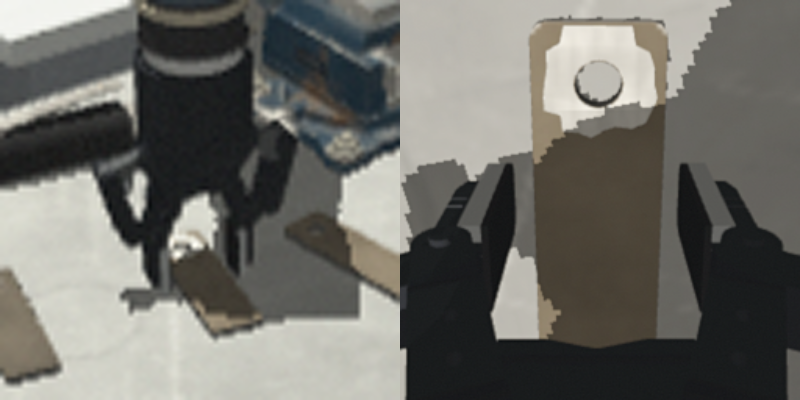

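Call:
arm_command(
  grip=[0.45,0.45,0.7,0.7,0.7,0.7,0.7,0.7],
  linear=[
    [0,0,-0.0035],
    [0,0,0],
    [0,0,0],
    [0,0,0],
    [0,0,0],
    [0,0,0],
    [0,0,0],
    [0,0,0],
  ],
  twist=[0,0,0,0,0,0,0,0],
)

```text
time_s: 7.13
position: [0.548, -0.2301, -0.0331]
eef_rot: [-180.0, 0.1, 168.0]
contact_force: [-1.6, 0.9, 5.9]
width: 0.0334
```

Run:
```python
from h import *
o=r.get_obs();print(o["time_s"],o["position"],o["eef_rot"],o["contact_force"],o["width"])
i=r.camera_info("wrist")
w=r.grab_frame("wrist")[:,:,::-1]
cv2.imwrite("pics/w7.png",cv2.resize(w,(800,600)))
import pickle; pickle.dump(i,open("w7.pkl","wb"))
```

```text
7.1333 [ 0.54800752 -0.23011926 -0.03307596] [-1.79977840e+02  9.96146086e-02  1.67977088e+02] [-1.64559572  0.94923434  5.94438041] 0.0333567004399093
```

View pics/w7.png

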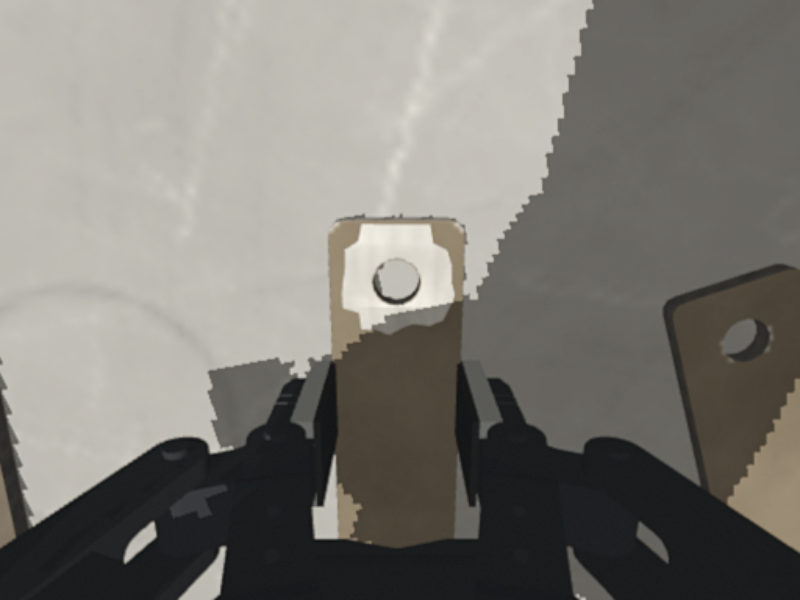

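Run:
```python
from h import *
import pickle
i=pickle.load(open("w7.pkl","rb"));o=r.get_obs();R=toolR(o);p=o["position"]
for n,u,v,z in [("padL",335,362,.003),("padR",457,362,.003),("endL",330,220,.006),("endR",466,220,.006)]:
    q=onplane("w",(u+.5)*.64-.5,(v+.5)*.64-.5,z,i); print(n,q.round(4),(R.T@(q-p)*1000).round(1))
V=i["view"];print(-V[:3,:3].T@V[:3,3])
```

```text
padL [ 0.5343 -0.2449  0.003 ] [ 10.3 -17.3 -36.1]
padR [ 0.5415 -0.2113  0.003 ] [ 10.2  17.  -36.1]
endL [ 0.4948 -0.2361  0.006 ] [ 50.7 -16.9 -39.2]
endR [ 0.5021 -0.2022  0.006 ] [ 50.7  17.7 -39.2]
[ 0.47866429 -0.21538986  0.14181532]
```

Call:
arm_command(
  grip=[0.8,0.8,0.8,0.8,0.8,0.8],
  linear=[
    [0,0,0],
    [0,0,-0.005],
    [0,0,-0.01],
    [0,0,-0.01],
    [0,0,-0.01],
    [0,0,0],
  ],
  twist=[0,0,0,0,0,0],
)

```text
time_s: 7.68
position: [0.5492, -0.2309, 0.0041]
eef_rot: [-179.9, 0.3, 168.0]
contact_force: [0.7, 0.3, -1.5]
width: 0.0333
```

Run:
```python
from h import *
o=r.get_obs();print(o["time_s"],o["position"],o["contact_force"],o["width"])
f=r.grab_frame("side")[:,:,::-1]; w=r.grab_frame("wrist")[:,:,::-1]
cv2.imwrite("pics/s8b.png",np.hstack([cv2.resize(f[160:250,200:290],(400,400),interpolation=cv2.INTER_CUBIC),cv2.resize(w[128:384,128:384],(400,400))]))
```

```text
7.6833 [ 0.54919965 -0.23089527  0.00405688] [ 0.74406831  0.28829744 -1.54912088] 0.03331743402534917
```

View pics/s8b.png

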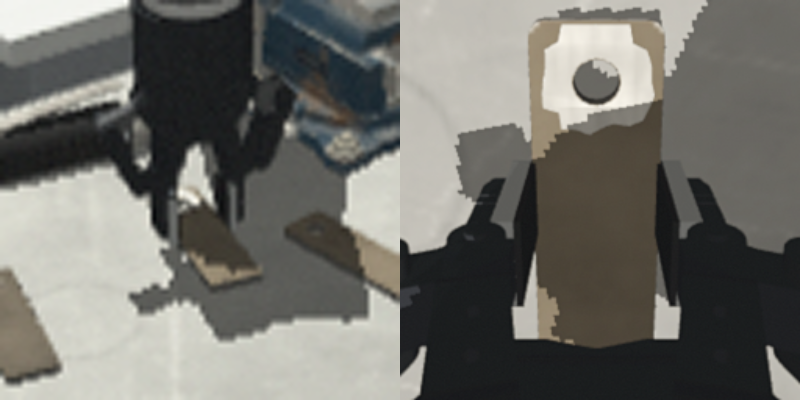

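The lift worked: the strip is held level in the pads, 8 mm behind its centre. The strip's underside sits about 33 mm above the reported TCP z. Now I'll carry it to the holder.

Run:
```python
from h import *
print(delta([0.5638,0.144,0.17],176.6))
```

```text
(array([ 0.0623,  0.3692, -0.1684]), np.float64(-8.63))
```

Call:
arm_command(
  grip=[0.8,0.8,0.8,0.8,0.8,0.8,0.8],
  linear=[
    [0,0,-0.015],
    [0,0,-0.025],
    [0,0,-0.03],
    [0,0,-0.03],
    [0,0,-0.03],
    [0,0,-0.025],
    [0,0,-0.013],
  ],
  twist=[0,0,0,0,0,0,0],
  force=70,
)

```text
time_s: 8.37
position: [0.5485, -0.2305, 0.1727]
eef_rot: [-179.9, 0.3, 168.0]
contact_force: [1.5, -0.3, -0.9]
width: 0.0328
```

Call:
arm_command(
  grip=[0.8,0.8,0.8,0.8,0.8,0.8,0.8,0.8,0.8,0.8,0.8,0.8],
  linear=[
    [0.003,0.017,0],
    [0.0055,0.033,0],
    [0.0055,0.033,0],
    [0.006,0.035,0],
    [0.006,0.036,0],
    [0.006,0.036,0],
    [0.006,0.036,0],
    [0.006,0.036,0],
    [0.006,0.036,0],
    [0.0055,0.033,0],
    [0.0045,0.024,0],
    [0.0023,0.0142,0],
  ],
  twist=[0,0,0,0,0,0,0,0,0,0,0,0],
)

```text
time_s: 9.37
position: [0.5624, 0.1474, 0.168]
eef_rot: [180.0, -0.1, 168.2]
contact_force: [-0.5, -0.4, -2.2]
width: 0.033
```

Call:
arm_command(
  grip=[0.8,0.8,0.8,0.8,0.8,0.8],
  linear=[
    [0,0,0],
    [0,0,0],
    [0,0,0],
    [0,0,0],
    [0,0,0],
    [0,0,0],
  ],
  twist=[-2,-3,-2.5,-1.1,0,0],
)

```text
time_s: 9.87
position: [0.5631, 0.1437, 0.1685]
eef_rot: [-180.0, -0.0, 176.5]
contact_force: [-0.5, -0.5, -2.4]
width: 0.0326
```

Run:
```python
from h import *
o=r.get_obs();print(o["time_s"],o["position"],o["eef_rot"],o["contact_force"],o["width"])
print(delta([0.5638,0.144,0.17],176.6))
i=r.camera_info("wrist");w=r.grab_frame("wrist")[:,:,::-1]
f=r.grab_frame("side")[:,:,::-1]
cv2.imwrite("pics/w9r.png",w);cv2.imwrite("pics/w9.png",cv2.resize(w,(800,600)));cv2.imwrite("pics/s9.png",cv2.resize(f[90:240,250:400],(600,600)))
import pickle; pickle.dump(i,open("w9.pkl","wb"))
```

```text
9.8667 [0.56313768 0.1437335  0.16850443] [-1.79979383e+02 -3.05134434e-02  1.76483368e+02] [-0.5081648  -0.46529799 -2.38330233] 0.03261871852720285
(array([-0.0006,  0.0003, -0.0015]), np.float64(-0.12))
```

View pics/w9.png

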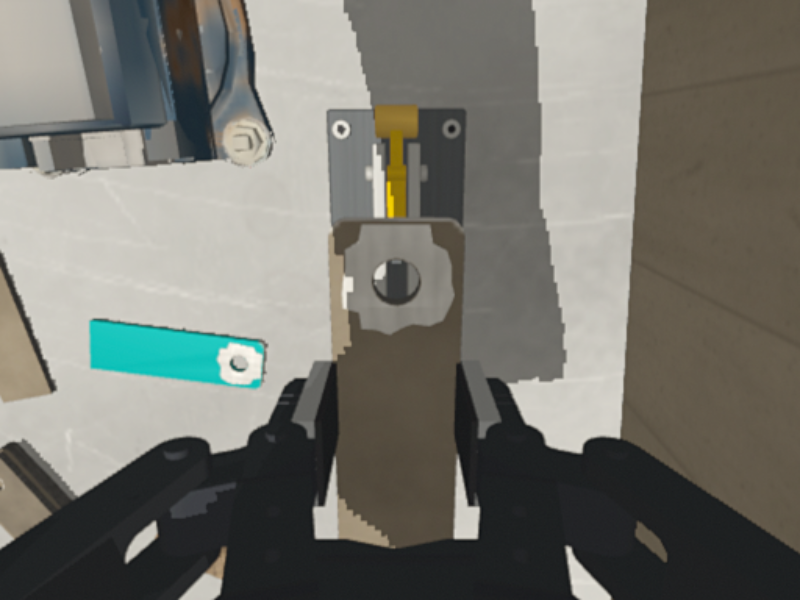

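View pics/s9.png

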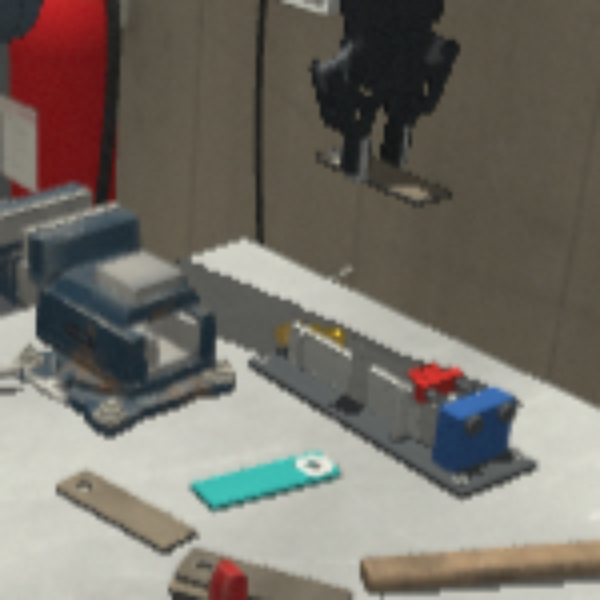

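Run:
```python
from h import *
import pickle
i=pickle.load(open("w9.pkl","rb"))
f=lambda u,v,z:onplane("w",(u+.5)*.64-.5,(v+.5)*.64-.5,z,i).round(4)
o=np.array([.604,.1416]);a=np.radians(-3.43);R=np.array([[np.cos(a),-np.sin(a)],[np.sin(a),np.cos(a)]])
for n,u,v,z in [("base(-130,-42)",328,110,.008),("base(-130,42)",466,110,.008),("strip rear R",331,219,.2075),("strip rear L",465,219,.2075)]:
    q=f(u,v,z);print(n,q,(R.T@(q[:2]-o)*1000).round(1))
```

```text
base(-130,-42) [0.4735 0.1086 0.008 ] [-128.3  -40.7]
base(-130,42) [0.4787 0.1907 0.008 ] [-128.    41.5]
strip rear R [0.5113 0.1302 0.2075] [-91.9 -16.9]
strip rear L [0.5134 0.1644 0.2075] [-91.8  17.3]
```

Call:
arm_command(
  grip=[0.8,0.8,0.8,0.8,0.8,0.8,0.8,0.8],
  linear=[
    [-0.0006,0.0003,0.015],
    [0,0,0.03],
    [0,0,0.03],
    [0,0,0.03],
    [0,0,0.02],
    [0,0,0.01],
    [0,0,0.005],
    [0,0,0],
  ],
  twist=[0,0,0,0,0,0,0,0],
)

```text
time_s: 10.63
position: [0.5632, 0.1444, 0.0281]
eef_rot: [-180.0, -0.1, 176.6]
contact_force: [0.0, 0.1, -1.0]
width: 0.0328
```

Run:
```python
from h import *
o=r.get_obs();print(o["time_s"],o["position"],o["eef_rot"],o["contact_force"],o["width"])
w=r.grab_frame("wrist")[:,:,::-1];t=r.grab_frame("top")[:,:,::-1]
f=r.grab_frame("side")[:,:,::-1]
cv2.imwrite("pics/w10.png",cv2.resize(w,(800,600)));cv2.imwrite("pics/s10.png",np.hstack([cv2.resize(f[140:230,300:390],(400,400),interpolation=2),cv2.resize(t[130:230,110:210],(400,400),interpolation=2)]))
```

```text
10.6333 [0.56324518 0.14438738 0.02806353] [-1.79983562e+02 -8.69213442e-02  1.76553347e+02] [ 0.03091954  0.12672421 -1.03215626] 0.03276054148905623
```

View pics/w10.png

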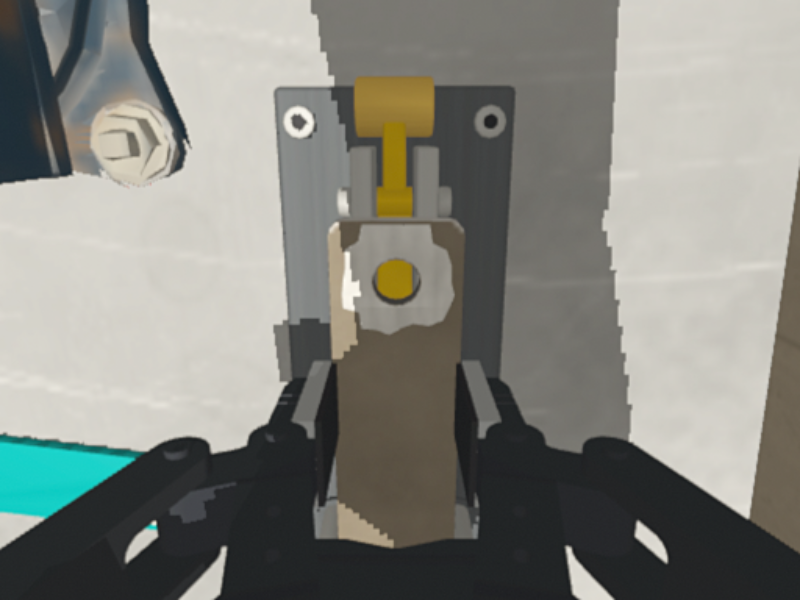

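View pics/s10.png

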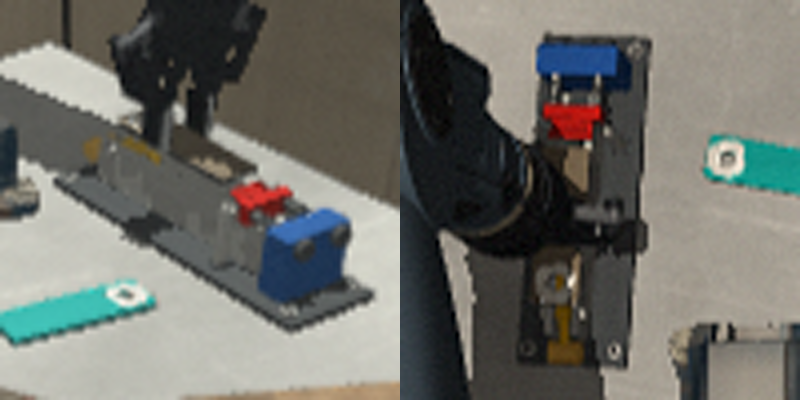

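Call:
arm_command(
  grip=[0.8,0.8,0.8,0.8,0.8,0.8],
  linear=[
    [0,0,0.005],
    [0,0,0.005],
    [0,0,0.003],
    [0,0,0.001],
    [0,0,0],
    [0,0,0],
  ],
  twist=[0,0,0,0,0,0],
)

```text
time_s: 11.28
position: [0.5639, 0.1446, 0.015]
eef_rot: [-180.0, 0.0, 176.6]
contact_force: [0.4, -0.2, -0.3]
width: 0.033
```

Call:
arm_command(
  grip=[0.8,0.8,0.8],
  linear=[
    [0,0,0.001],
    [0,0,0],
    [0,0,0],
  ],
  twist=[0,0,0],
)

```text
time_s: 11.53
position: [0.564, 0.1446, 0.014]
eef_rot: [180.0, 0.0, 176.6]
contact_force: [0.7, 0.0, -1.1]
width: 0.0328
```

Call:
arm_command(
  grip=[0.8,0.8,0.8],
  linear=[
    [0,0,0.001],
    [0,0,0],
    [0,0,0],
  ],
  twist=[0,0,0],
)

```text
time_s: 11.78
position: [0.5639, 0.1446, 0.0128]
eef_rot: [180.0, 0.0, 176.6]
contact_force: [1.7, 0.5, 0.2]
width: 0.0331
```

Call:
arm_command(
  grip=[0.8,0.8,0.8],
  linear=[
    [0,0,0.001],
    [0,0,0],
    [0,0,0],
  ],
  twist=[0,0,0],
)

```text
time_s: 12.03
position: [0.564, 0.1446, 0.012]
eef_rot: [180.0, 0.0, 176.6]
contact_force: [0.1, 0.6, -0.2]
width: 0.0328
```

Call:
arm_command(
  grip=[0.8,0.8,0.8],
  linear=[
    [0,0,0.001],
    [0,0,0],
    [0,0,0],
  ],
  twist=[0,0,0],
)

```text
time_s: 12.28
position: [0.564, 0.1446, 0.012]
eef_rot: [180.0, 0.0, 176.6]
contact_force: [-1.9, 0.2, 5.2]
width: 0.0329
```

Run:
```python
from h import *
o=r.get_obs();print(o["time_s"],o["position"],o["eef_rot"],o["contact_force"],o["torque"],o["width"])
f=r.grab_frame("side")[:,:,::-1]
cv2.imwrite("pics/s11.png",cv2.resize(f[150:220,300:390],None,fx=8,fy=8,interpolation=2))
```

```text
12.2833 [0.56401202 0.14459142 0.01197154] [1.79998523e+02 4.16942531e-02 1.76575916e+02] [-1.93938233  0.17697292  5.17180153] [-0.18064005  0.3501311   0.0011766 ] 0.03287249553719892
```

View pics/s11.png

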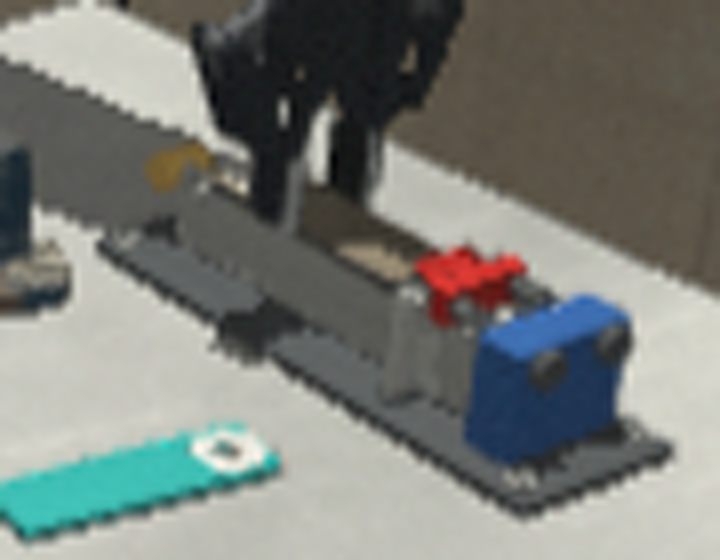

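The strip lies flat on the bed at TCP z = 0.012, as predicted, with its front end just short of the lip. Next I slide it in.

Call:
arm_command(
  grip=[0.8,0.8,0.8,0.8,0.8,0.8,0.8,0.8],
  linear=[
    [-0.003,0,0],
    [-0.003,0,0],
    [-0.003,0,0],
    [-0.003,0,0],
    [-0.003,0,0],
    [-0.003,0,0],
    [0,0,0],
    [0,0,0],
  ],
  twist=[0,0,0,0,0,0,0,0],
)

```text
time_s: 13.0
position: [0.5812, 0.1439, 0.012]
eef_rot: [180.0, -0.0, 176.6]
contact_force: [-4.1, -0.5, 6.9]
width: 0.033
```

Run:
```python
from h import *
o=r.get_obs();print(o["time_s"],o["position"],o["eef_rot"],o["contact_force"],o["torque"],o["width"])
f=r.grab_frame("side")[:,:,::-1];w=r.grab_frame("wrist")[:,:,::-1]
cv2.imwrite("pics/s12.png",np.hstack([cv2.resize(f[150:220,310:380],(400,400),interpolation=2),cv2.resize(w[0:256,128:384],(400,400))]))
```

```text
13.0 [0.58124588 0.14385194 0.01200718] [ 1.79970679e+02 -4.76226260e-02  1.76590585e+02] [-4.14387538 -0.5064961   6.91314161] [ 0.01574637  0.61823448 -0.06260128] 0.03298772176208564
```

View pics/s12.png

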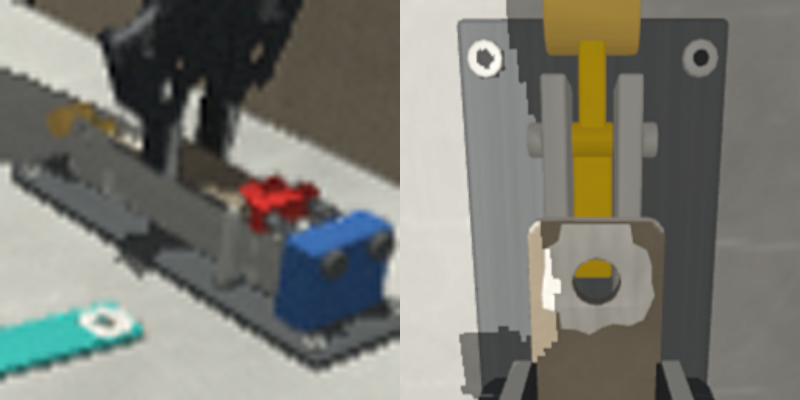

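Call:
arm_command(
  grip=[0.8,0.8,0.8,0.8,0.8,0.8,0.8,0.8,0.8],
  linear=[
    [-0.003,0,0],
    [-0.003,0,0],
    [-0.003,0,0],
    [-0.003,0,0],
    [-0.003,0,0],
    [-0.003,0,0],
    [-0.002,0,0],
    [0,0,0],
    [0,0,0],
  ],
  twist=[0,0,0,0,0,0,0,0,0],
)

```text
time_s: 13.85
position: [0.5963, 0.1429, 0.012]
eef_rot: [180.0, -0.6, 176.6]
contact_force: [-12.5, -0.1, 13.6]
width: 0.0327
```

Run:
```python
from h import *
o=r.get_obs();print(o["time_s"],o["position"],o["eef_rot"],o["contact_force"],o["torque"],o["width"])
f=r.grab_frame("side")[:,:,::-1];w=r.grab_frame("wrist")[:,:,::-1]
cv2.imwrite("pics/s13.png",np.hstack([cv2.resize(f[150:220,310:380],(400,400),interpolation=2),cv2.resize(w[0:256,128:384],(400,400))]))
```

```text
13.85 [0.5962702  0.14292093 0.01195154] [179.99588804  -0.57803157 176.63388097] [-12.53730336  -0.12857725  13.60682627] [-0.01275505  2.79632228 -0.02974549] 0.032713433467789946
```

View pics/s13.png

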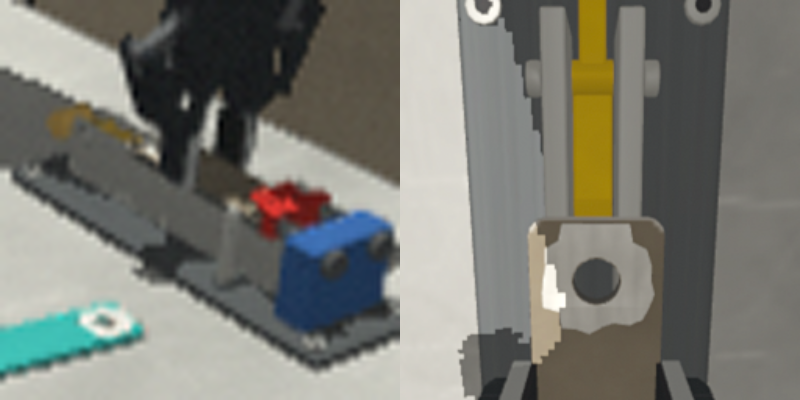

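Call:
arm_command(
  grip=[0.8,0.8,0.8,0.8,0.8,0.8,0.8],
  linear=[
    [-0.002,0,-0.0005],
    [-0.002,0,-0.0005],
    [-0.002,0,0],
    [-0.002,0,0],
    [-0.001,0,0],
    [0,0,0],
    [0,0,0],
  ],
  twist=[0,0,0,0,0,0,0],
)

```text
time_s: 14.53
position: [0.603, 0.1425, 0.012]
eef_rot: [-180.0, -0.8, 176.7]
contact_force: [-16.9, 0.2, 12.4]
width: 0.0333
```

Run:
```python
from h import *
o=r.get_obs();print(o["time_s"],o["position"],o["eef_rot"],o["contact_force"],o["torque"],o["width"])
f=r.grab_frame("side")[:,:,::-1];w=r.grab_frame("wrist")[:,:,::-1]
cv2.imwrite("pics/s14.png",np.hstack([cv2.resize(f[150:220,310:380],(400,400),interpolation=2),cv2.resize(w[0:256,128:384],(400,400))]))
```

```text
14.5333 [0.60300485 0.14251126 0.01195202] [-179.99025163   -0.8335436   176.65355339] [-16.88484566   0.192254    12.37425412] [0.09076482 3.30953266 0.02668207] 0.03327044885759076
```

View pics/s14.png

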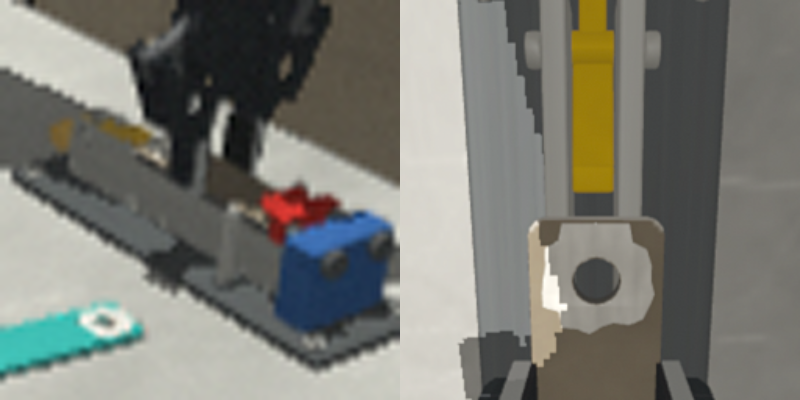

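The catch nose shows clear of the strip's rear end, with a gap. I'll ease back to close most of that gap before releasing.

Call:
arm_command(
  grip=[0.8,0.8,0.8,0.8,0.8,0.8],
  linear=[
    [0.002,0,-0.0005],
    [0.002,0,0],
    [0.002,0,0],
    [0.001,0,0],
    [0,0,0],
    [0,0,0],
  ],
  twist=[0,0,0,0,0,0],
)

```text
time_s: 15.13
position: [0.6017, 0.1426, 0.012]
eef_rot: [180.0, -0.2, 176.6]
contact_force: [-6.8, 0.6, 5.0]
width: 0.0328
```

Run:
```python
from h import *
o=r.get_obs();print(o["time_s"],o["position"],o["eef_rot"],o["contact_force"],o["torque"],o["width"])
f=r.grab_frame("side")[:,:,::-1];w=r.grab_frame("wrist")[:,:,::-1]
cv2.imwrite("pics/s15.png",np.hstack([cv2.resize(f[150:220,310:380],(400,400),interpolation=2),cv2.resize(w[0:256,128:384],(400,400))]))
```

```text
15.1333 [0.60166332 0.14258096 0.01199248] [179.98294997  -0.22421492 176.60922241] [-6.77472687  0.63799099  5.04875554] [0.12964719 1.28173324 0.07378413] 0.032798659506361676
```

View pics/s15.png

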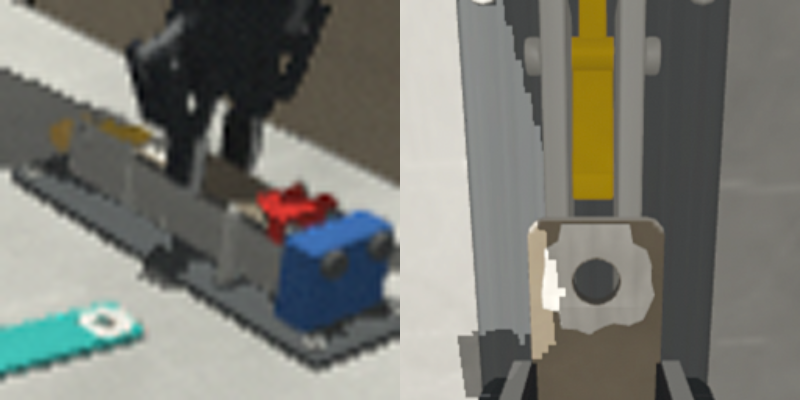

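Call:
arm_command(
  grip=[0.8,0.8,0.8,0.8,0.8],
  linear=[
    [0.0015,0,0],
    [0.0015,0,0],
    [0.001,0,0],
    [0,0,0],
    [0,0,0],
  ],
  twist=[0,0,0,0,0],
)

```text
time_s: 15.65
position: [0.5989, 0.1427, 0.012]
eef_rot: [180.0, -0.1, 176.6]
contact_force: [-5.7, 1.5, 2.8]
width: 0.0326
```

Run:
```python
from h import *
o=r.get_obs();print(o["time_s"],o["position"],o["eef_rot"],o["contact_force"],o["torque"],o["width"])
f=r.grab_frame("side")[:,:,::-1];w=r.grab_frame("wrist")[:,:,::-1]
cv2.imwrite("pics/s16.png",np.hstack([cv2.resize(f[150:220,310:380],(400,400),interpolation=2),cv2.resize(w[0:256,128:384],(400,400))]))
```

```text
15.65 [0.59891783 0.14270093 0.01203143] [ 1.79978444e+02 -8.92655819e-02  1.76591080e+02] [-5.69007874  1.50197947  2.82963807] [0.28603802 1.09639909 0.07315053] 0.03262884980723762
```

View pics/s16.png

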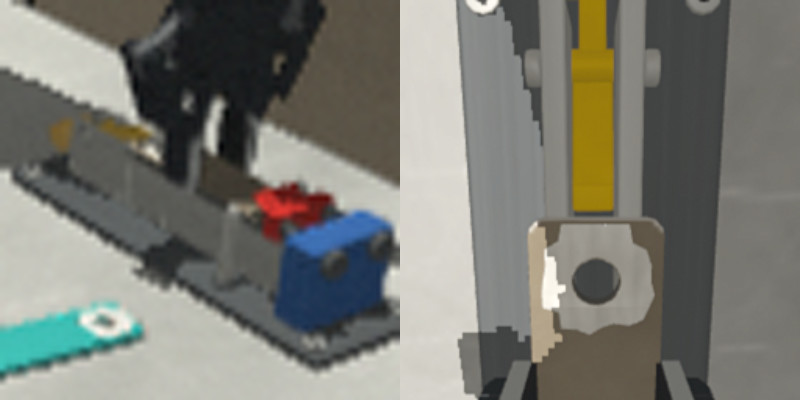

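Call:
arm_command(
  grip=[0.8,0.8,0.8,0.8,0.5,0.45,0.4,0.35,0.35,0.35],
  linear=[
    [0.001,0,0],
    [0.0012,0,0],
    [0,0,0],
    [0,0,0],
    [0,0,0],
    [0,0,0],
    [0,0,0],
    [0,0,0],
    [0,0,0],
    [0,0,0],
  ],
  twist=[0,0,0,0,0,0,0,0,0,0],
)

```text
time_s: 16.58
position: [0.5981, 0.1424, 0.0125]
eef_rot: [-180.0, 0.1, 176.6]
contact_force: [-1.2, -0.3, -1.1]
width: 0.0553
```

Run:
```python
from h import *
o=r.get_obs();print(o["time_s"],o["position"],o["eef_rot"],o["contact_force"],o["torque"],o["width"])
w=r.grab_frame("wrist")[:,:,::-1]
cv2.imwrite("pics/w17.png",cv2.resize(w,(800,600)))
```

```text
16.5833 [0.59811069 0.14235126 0.01251097] [-1.79994605e+02  5.76601487e-02  1.76553572e+02] [-1.22903133 -0.31150045 -1.10346859] [-4.89252442e-02 -5.91399488e-02  4.11517168e-05] 0.05526778515216555
```

View pics/w17.png

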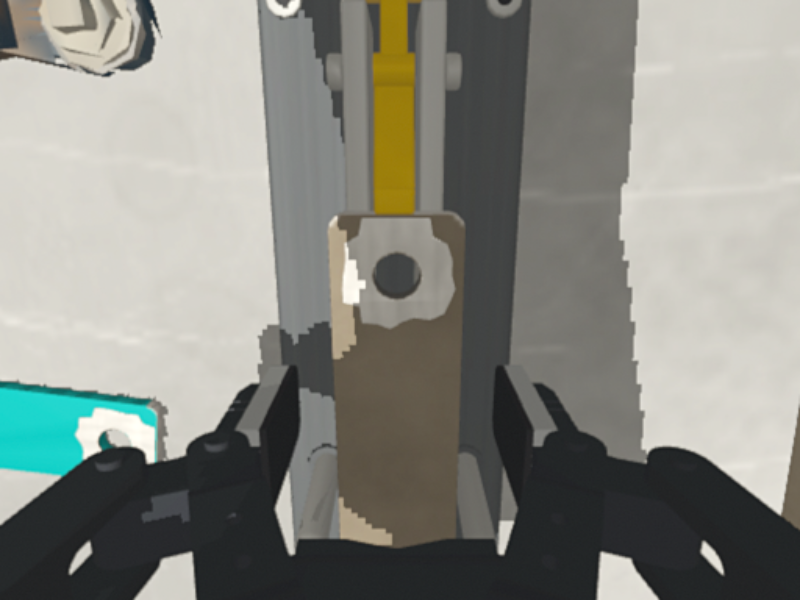

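Released, the strip's rear end sits against the catch nose at about (395,213), straight between the rails and clear of both fingers. I'll retreat straight up and check.

Call:
arm_command(
  grip=[0.35,0.35,0.35,0.35,0.35,0.35,0.35,0.35,0.35,0.35],
  linear=[
    [0,0,-0.01],
    [0,0,-0.02],
    [0,0,-0.03],
    [0,0,-0.04],
    [0,0,-0.04],
    [0.03,0,-0.025],
    [0.04,0,0],
    [0.03,0,0],
    [0,0,0],
    [0,0,0],
  ],
  twist=[0,0,0,0,0,0,0,0,0,0],
)

```text
time_s: 17.47
position: [0.4967, 0.1487, 0.1784]
eef_rot: [180.0, 0.1, 176.6]
contact_force: [0.4, -0.5, 0.2]
width: 0.0554
```

Run:
```python
from h import *
import pickle
o=r.get_obs();print(o["time_s"],o["position"],o["eef_rot"],o["contact_force"])
i=r.camera_info("wrist");pickle.dump(i,open("w18.pkl","wb"))
w=r.grab_frame("wrist")[:,:,::-1]; f=r.grab_frame("side")[:,:,::-1]
cv2.imwrite("pics/w18r.png",w)
cv2.imwrite("pics/w18.png",cv2.resize(w,(800,600)))
cv2.imwrite("pics/s18.png",cv2.resize(f[150:220,300:390],None,fx=8,fy=8,interpolation=2))
```

```text
17.4667 [0.49665605 0.14874225 0.17836424] [1.79989664e+02 8.25065293e-02 1.76622462e+02] [ 0.39786497 -0.53247748  0.23614409]
```

View pics/w18.png

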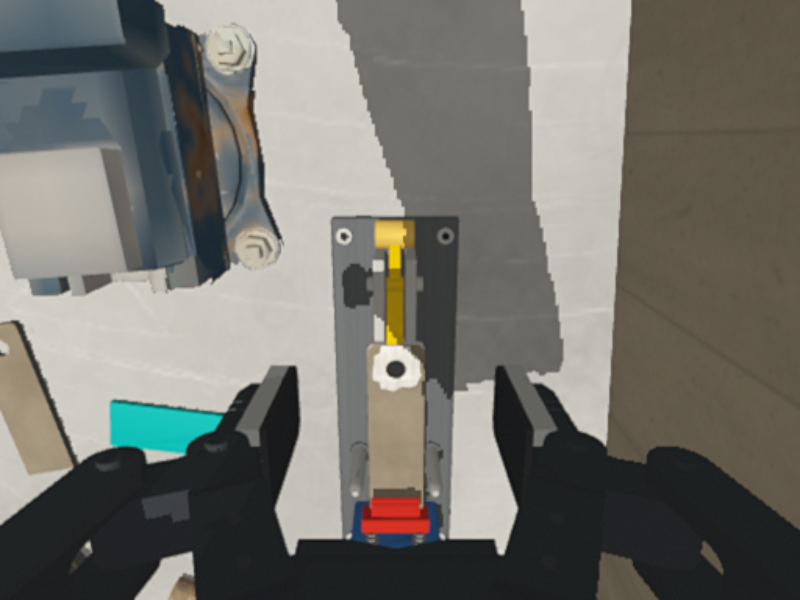

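View pics/s18.png

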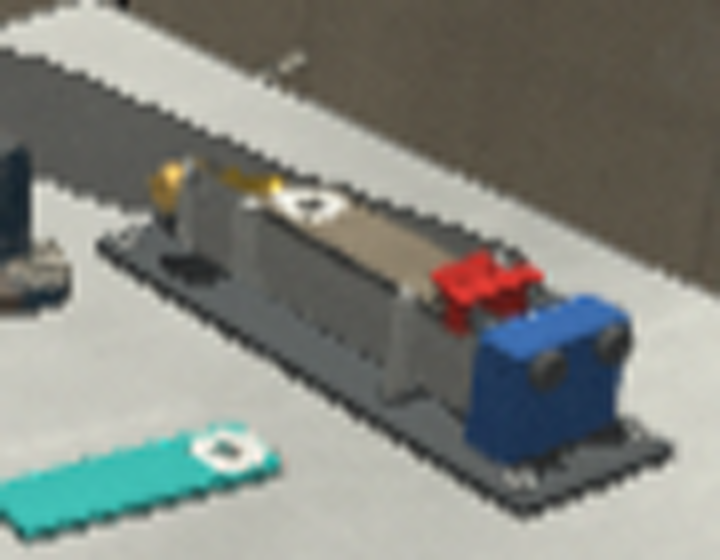

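Run:
```python
from h import *
import pickle
i=pickle.load(open("w18.pkl","rb"))
o=np.array([.604,.1416]);a=np.radians(-3.43);R=np.array([[np.cos(a),-np.sin(a)],[np.sin(a),np.cos(a)]])
for n,u,v,z in [("rearL",367,345,.051),("rearR",424,345,.051),("frontL",370,488,.051),("frontR",422,488,.051),("lip",397,498,.062),("base rear",332,217,.008),("base rear",459,217,.008)]:
    q=onplane("w",(u+.5)*.64-.5,(v+.5)*.64-.5,z,i);print(n,(R.T@(q[:2]-o)*1000).round(1))
t=r.grab_frame("top")[:,:,::-1];cv2.imwrite("pics/t19.png",t)
```

```text
rearL [-57.7 -17. ]
rearR [-57.7  17.6]
frontL [ 43.4 -16.6]
frontR [43.4 17.7]
lip [42.8  1.2]
base rear [-129.4  -40.8]
base rear [-129.3   41.4]
```

View pics/t19.png

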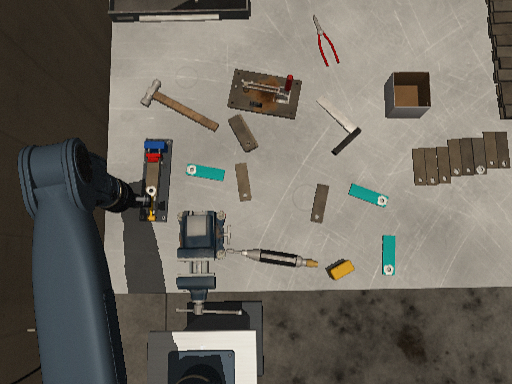

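Run:
```python
from station import r
print(r.close_job())
```

```text
the job is handed in; nothing more can be done
None
```

The ground strip is loaded in the holder, and I handed the job in at about 17.6 s of the 38 s allowed. No verdict is reported, so the figures below are my own measurements.

**What I did**
- I gripped the strip across its width and laid it on the bed short of the lip.
- I then slid it under the lip. By the arm's position, the gate went back to about 16 mm, and the catch rose behind the strip.
- I eased the strip back, released it and withdrew the arm upwards.

**Last checks**
- **Strip position:** its rear end measured at holder x ≈ -58 mm, against the catch nose. It was centred within about 0.5 mm across, straight, and looked flat on the bed.
- **Gate:** the lip edge measured at x ≈ 43 mm, so the gate was pushed back about 9 mm.
- **Catch:** it looked up in the pictures; I did not measure its angle.
- **Contact:** the gripper was clear and the tool force was about zero. I could not read the gate's force on the strip directly.
- **Dull strips:** both looked to be in the same place as at the start in the top view.

**What failed or disagreed**
- **First grasp:** it closed above the strip without touching it, because the fingertips were about 36 mm higher than the reported TCP. I found this in the side and wrist views, then lowered until I felt the table (about 10 N) and gripped again.
- **Grip width:** it read 33 mm on the 36 mm strip.
- **Top camera:** it placed the holder about 3 mm to one side of where the wrist camera did. I used the wrist camera's figure, which fitted the given sizes to about 1.5 mm.

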